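# Carry the filled tube rack to the transit crate

## Task

Take the tube rack that holds the capped sample tubes by its overhead handle, lift it, and stand it in the grey transit crate: flat on the crate's floor, upright, its long side along the crate's long side. Keep it upright on the way and do not drop it. Leave the empty rack and the green bottle standing where they are.

Things in the scene. Friction and masses are not known exactly. Their poses are not given: they have to be found in the camera images.
- rack_full: Loose white tube rack, 60 (x) x 110 (y) x 142 (z) mm, about 0.36 kg, with eight clear tubes in two rows, grey cap tops at z = 90 mm. Handle: a straight steel bar along y, 12 mm wide (x), 14 mm tall, 110 mm long, middle at x = y = 0, z = 135 mm, on 12 mm wide posts at its ends; free space under it down to the caps. Origin: centre of its underside, z up
- rack_empty: a loose rack of the same shape, size and handle but with no tubes, only eight dark holes in its top plate (50 mm high); stays where it is. Origin: centre of its underside; axes as for the filled rack
- crate: open grey plastic transit crate, fixed to the desk: outside 120 (x) x 170 (y) x 55 (z) mm, walls 5 mm, inside 110 x 160 mm, inner floor 5 mm above the desk. Origin: centre of its underside; y along its long side, z up
- bottle: green disinfectant bottle with round cap, 36 (x) x 56 (y) x 106 (z) mm, loose, upright on the desk; stays where it is. Origin: centre of its underside

How it is judged (in metres and radians):
On the way:
1. the filled rack is held by its handle and lifted at least 40 mm off the desk (height (world z) of rack_full above 0.04 m and contact force between the fingers and rack_full above 0.3 N and z of the grasp point in the frame of rack_full above 0.11 m), for 0.2 s.
At the end, for the whole second after the job is handed in: The filled rack rests in the crate, flat on its floor (underside under 10 mm above the crate's, tilt under 0.1 rad), within 32 mm of the middle each way, long sides within 0.26 rad; the empty rack and bottle stand within 30 mm of their starts, tilted under 0.2 rad (x of rack_full in the frame of crate between -0.032 and 0.032 m and y of rack_full in the frame of crate between -0.032 and 0.032 m and z of rack_full in the frame of crate below 0.01 m and angle between rack_full's own z axis and vertical below 0.1 rad and angle between the y axis of rack_full and the y axis of crate, either way round below 0.26 rad and linear speed of rack_full below 0.02 m/s and distance of each of rack_empty, bottle from where it was at the start of the episode below 0.03 m and angle between each of rack_empty, bottle's own z axis and vertical below 0.2 rad); the robot touches nothing.
It fails at once if the filled rack is tipped by more than 0.5 rad (angle between rack_full's own z axis and vertical above 0.5 rad).
It fails at once if the filled rack is dropped: it falls free of the fingers faster than 0.5 m/s (linear speed of rack_full above 0.5 m/s and contact force between the fingers and rack_full below 0.02 N).
It fails at once if the empty rack is moved by more than 30 mm (distance of rack_empty from where it was at the start of the episode above 0.03 m).
It fails at once if the bottle is moved by more than 30 mm (distance of bottle from where it was at the start of the episode above 0.03 m).
It also fails if it takes over 38 s, if anything falls off the work surface, if the arm or the gripper's body presses on something with over 40 N, if the wrist force passes 120 N, or if a joint passes its speed limit or range.

## Robot

A 6-joint arm with a two-finger parallel gripper is mounted at the origin on the work surface. World frame = base frame: x ahead of the robot, y to its left, z up, the work surface at z = 0. Lengths are in mm, angles in rad, forces in N, time in s.
With the tool pointing down it reaches from about 275 to 750 mm from the base axis. Payload 10.2 kg.
Tool frame: the origin (TCP) lies midway between the tips of the shut fingers; the grasp point (between the pads) lies grasp_offset behind it (grasp_offset is the distance from the TCP to the grasp point, in mm); x points along the fingers, z is the direction in which the jaws open and shut, and the axes are right-handed (so a half turn about x gives the same grasp; the last joint's range is limited). The gripper opens to 85 mm and grips with 20 to 120 N. Pads are 22 mm wide; open, the fingers measure 114 mm over their backs; the gripper's body (76 mm by 85 mm) begins 54 mm behind the grasp point. The pads swing forward as they close: fully open they stand 13 mm farther back than shut.
Start: joints at [1.122, 0.313, 1.498, -0, 1.331, -0.223], TCP at [117.553, 511.676, 231.294] pointing down, gripper open.
Joint ranges: [-2.94, 2.94], [-0.97, 2.17], [0.19, 2.56], [-1.23, 4.37], [0.02, 3.11], [-2.88, 2.88]. Speed limits (rad/s): [2.39, 2.39, 3.01, 3.14, 3.14, 3.14].

## Interface

Orientations are given as a unit quaternion [w, x, y, z].
In Python, from rig import sense, capture, calibration, finish_job, grasp_offset gives the robot as it stands.
- The arm moves only by the shell command python3 -m jog 'ROWS' [FORCE]. ROWS is JSON, a list of rows, each an object with "linear": the shift along the tool's x, y, z scaled (see below), a list of three; "rotation": the turn, a rotation vector about the tool's x, y, z scaled (see below), a list of three; "grip": the finger opening in mm, from 0 to 85.4. A call has 1 to 20 rows; each row is the pose to reach, as a shift and turn from the pose measured when the call began, along the tool's axes at that moment; what a row does not reach only later rows make up. The controller multiplies each number of a shift by 0.3 m and each number of a turn by 0.5 rad. A row lasts 1/12 s, in which the tool goes at most 41.7 mm and 7.16 degrees, less where a joint would pass 70% of its speed; a pose out of reach is approached as far as the arm can. A call with a number of a shift or a turn outside -1 to 1 is refused whole. A call with a gripper value outside its range is refused whole. The fingers move at their own pace and stop on an object; FORCE is the grip in N (left out, the last holds). Time passes only in rows, so rows that repeat a pose let the fingers close. It gives the time, the measured TCP pose, the force and the opening at its end, in the units of the state.
- sense(): the state, without advancing time (a new reading comes with each control period).
- capture(name): name is "scene" or "top" or "wrist"; returns (picture, depth): 400x640x3 uint8, red, green, blue; 400x640 float32, mm along the optical axis (not along the pixel's ray), 0 where there is no reading.
- calibration(name): a dict with "intrinsics" (3x3 intrinsics, pixels), "dist" ([k1, k2, p1, p2, k3] as OpenCV has them; the pictures are not rectified), "world_from_camera" (4x4, takes a point from camera to world coordinates). Camera axes: x right, y up, looking along -z (the intrinsics and any distortion apply to the point x, -y, -z); pixel columns grow to the right and rows downward; lengths in mm; the calibration is good to about 2 mm. A picture is of the moment at which its call begins: read the wrist's pose just before it. calibration takes no time and is no camera call; for the wrist camera it gives the pose at the moment of the call.
- finish_job(): hands the job in, once; it reports no verdict.
The state is a dict: "time_s": time; "joints": joint angles; "dq": joint speeds; "tau": joint torques, N m; "eef_pos": TCP position; "ee_rot": TCP orientation; "force": force on the tool from outside, world axes, zero at the start; "wrist_torque": the same for the moment, N m; "grip_width": opening from 0.0 (shut) to 1.0 (fully open).
Only numpy, scipy, OpenCV 4.12 (cv2) and the standard library are available. Lean on these libraries where they do the work, as an engineer would, in place of code of your own. Each camera call takes 0.05 s, during which the arm holds its last target.

## Working session

There is one attempt and no reset: what is moved stays moved. The work goes in short steps, Python scripts to look and compute and a shell command to move; the robot and the scene stay as the last step left them, time stands still between calls to the robot, and variables do not carry over. Pictures are saved under pics/ and viewed, and the job is handed in when it is done.

```bash
ls; mkdir -p pics
python3 - <<'E'
from rig import *
import cv2,numpy as np
print(sense(), grasp_offset if not callable(grasp_offset) else grasp_offset())
for n in ("scene","top","wrist"):
    c=calibration(n)
    p,d=capture(n)
    cv2.imwrite(f"pics/{n}0.png",p[:,:,::-1]); np.savez(f"pics/{n}0.npz",p=p,d=d,K=c["intrinsics"],D=c["dist"],T=c["world_from_camera"])
    print(n,np.round(c["world_from_camera"],3).tolist(),np.round(c["intrinsics"],1).tolist(),c["dist"],(d>0).mean())
E
```

```text
pics
{'time_s': 0.0, 'joints': array([ 1.12158923e+00,  3.13447860e-01,  1.49841651e+00,  2.20748666e-05,
        1.33098662e+00, -2.23372611e-01]), 'dq': array([-0.00052674,  0.00054484,  0.00038404, -0.00059982, -0.00064374,
        0.00072348]), 'tau': array([-8.20798032e-04, -4.12276196e+01, -2.59739131e+01, -1.48974304e-04,
        4.32958695e-03,  4.04844670e-06]), 'eef_pos': array([117.44126   , 511.44468781, 230.74390986]), 'ee_rot': array([ 0.55275151, -0.44066187,  0.55355964,  0.44028922]), 'force': array([-0.3039491, -0.5691474, -0.2982606]), 'wrist_torque': array([ 0.01189179, -0.0115608 ,  0.04879921]), 'grip_width': 0.999706613777792} 18.700000000000003
scene [[0.611, -0.519, 0.598, 1010.972], [0.792, 0.416, -0.448, -291.322], [-0.016, 0.747, 0.665, 512.534], [0.0, 0.0, 0.0, 1.0]] [[410.9, 0.0, 333.0], [0.0, 410.9, 200.1], [0.0, 0.0, 1.0]] [-0.03148986  0.          0.          0.          0.        ] 0.99594140625
top [[-0.027, 0.977, -0.212, 425.964], [-1.0, -0.025, 0.012, 3.911], [0.007, 0.213, 0.977, 988.735], [0.0, 0.0, 0.0, 1.0]] [[439.5, 0.0, 315.9], [0.0, 439.5, 206.2], [0.0, 0.0, 1.0]] [-0.11112736  0.          0.          0.          0.        ] 0.99612890625
wrist [[0.224, -0.93, -0.29, 41.756], [0.975, 0.213, 0.069, 528.188], [-0.002, -0.299, 0.954, 373.718], [0.0, 0.0, 0.0, 1.0]] [[305.1, 0.0, 317.8], [0.0, 305.1, 199.1], [0.0, 0.0, 1.0]] [-0.01402807  0.          0.          0.          0.        ] 0.99617578125
```

View pics/scene0.png

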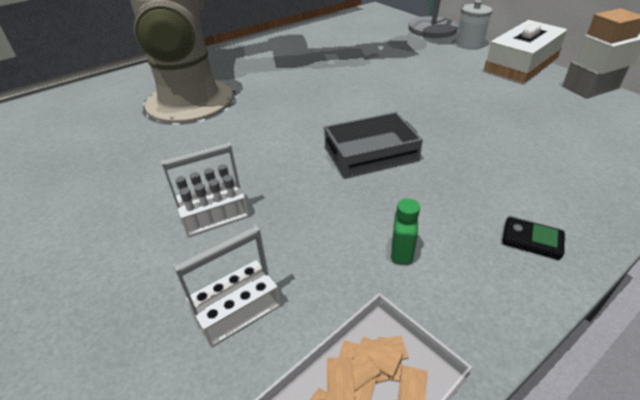

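View pics/top0.png

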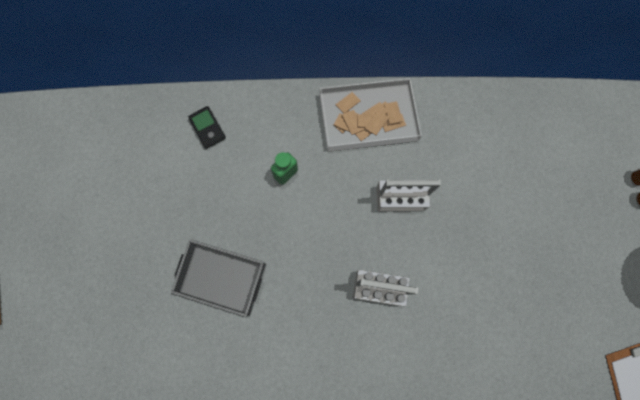

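View pics/wrist0.png

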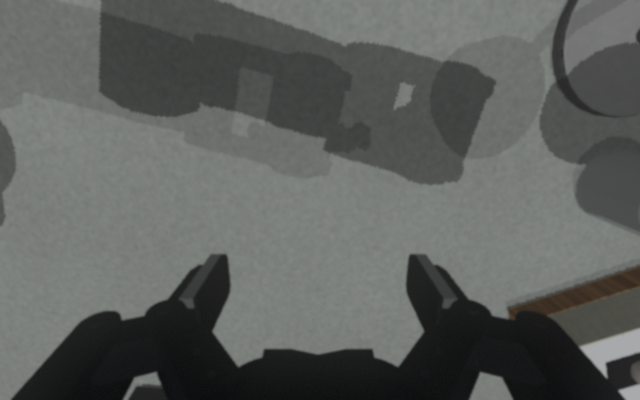

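Top view: filled rack at about (385,290), with the empty rack at (405,197), crate at (220,277) and bottle at (285,165). Scene view: filled rack at (205,190), empty rack at (228,285), crate at (372,143). I'll measure them with depth and colour.

```bash
cat > h.py <<'E'
import numpy as np,cv2
from scipy.spatial.transform import Rotation as R
def cloud(f):
    z=np.load(f); p,d,K,D,T=[z[k] for k in "pdKDT"]
    h,w=d.shape; u,v=np.meshgrid(np.arange(w),np.arange(h))
    n=cv2.undistortPoints(np.stack([u.ravel(),v.ravel()],1).astype(float)[:,None],K,D)[:,0].reshape(h,w,2)
    P=np.stack([n[...,0]*d,-n[...,1]*d,-d],-1)
    W=P@T[:3,:3].T+T[:3,3]; W[d<=0]=np.nan
    return p,W
def rect(X):
    (c,s,a)=cv2.minAreaRect(X.astype(np.float32)); return np.round(c,1),np.round(s,1),round(a,1)
E
python3 - <<'E'
from h import *
for n in("top","scene"):
    p,W=cloud(f"pics/{n}0.npz")
    vv,uu=np.mgrid[:400,:640]
    z=W[...,2]
    boxes={"top":dict(full=(340,255,425,315),empty=(370,170,445,220),crate=(165,232,275,322),bottle=(265,145,302,190)),
     "scene":dict(full=(150,130,256,240),empty=(165,220,295,350),crate=(315,105,430,180),bottle=(380,190,430,270))}[n]
    for k,(a,b,c,d) in boxes.items():
        m=(uu>a)&(uu<c)&(vv>b)&(vv<d)
        for lo,hi in dict(full=[(60,115),(126,150)],empty=[(40,56),(126,150)],crate=[(45,62),(-3,12)],bottle=[(95,115)])[k]:
            s=m&(z>lo)&(z<hi)
            if k=="crate" and hi==12: s&=(uu>a+25)&(uu<c-25)&(vv>b+25)&(vv<d-25)
            X=W[s]
            if len(X)>3: print(n,k,(lo,hi),len(X),"mean",X.mean(0).round(1),"rect",*rect(X[:,:2]))
    g=(np.abs(z)<15); print("desk z",np.nanmedian(z[g]))
E
```

```text
top full (60, 115) 516 mean [ 450.3 -141.8   88.7] rect [ 450.4 -142.1] [110.1  49.9] 78.7
top full (126, 150) 379 mean [ 450.6 -141.4  141.3] rect [ 450.8 -142.1] [110.1  12.5] 78.6
top empty (40, 56) 992 mean [ 647.1 -202.9   49.7] rect [ 653.7 -204.2] [111.6  59.2] 89.1
top empty (126, 150) 387 mean [ 653.2 -202.7  140. ] rect [ 653.8 -203.9] [110.4  13.5] 89.7
top crate (45, 62) 875 mean [481.5 205.7  53. ] rect [481.7 206.4] [185.8 122.3] 71.6
top crate (-3, 12) 2275 mean [483.7 209.7   4.6] rect [484.1 210.6] [133.7  84.7] 89.1
top bottle (95, 115) 205 mean [719.3  61.6 104.9] rect [720.  62.] [32.3 32.6] 20.0
desk z -0.15224133366456272
scene full (60, 115) 1343 mean [ 458.8 -142.7   81.9] rect [ 453.3 -141.4] [110.9  52.5] 77.4
scene full (126, 150) 964 mean [ 502.4 -148.7  137.5] rect [ 552.8 -161.2] [111.  219.9] 78.8
scene empty (40, 56) 3002 mean [ 659.2 -204.2   49.5] rect [ 656.  -202.5] [111.3  61.6] 89.1
scene empty (126, 150) 1220 mean [ 659.2 -205.8  138.1] rect [ 656.6 -202.6] [110.7  14.8] 88.5
scene crate (45, 62) 1079 mean [486.6 202.5  50.8] rect [482.7 206.8] [184.3 124.2] 72.5
scene crate (-3, 12) 882 mean [452.6 232.4   4.8] rect [455.6 230.2] [135.9  53.3] 70.5
scene bottle (95, 115) 375 mean [725.3  58.5 103.5] rect [723.1  61.1] [32.5 34.1] 7.2
desk z -0.4782922035524848
```

Filled rack is at about (451,−142) with its long axis at 78.7°. Crate is at about (482,206.5) with its long axis at about 72°. I'll write a helper that gives the shift and turn in move units.

```bash
cat >> h.py <<'E'
def target(jawdeg):
    # tool x down, tool z horizontal at jawdeg, y = z x x
    a=np.radians(jawdeg); x=np.array([0,0,-1.]); z=np.array([np.cos(a),np.sin(a),0]); y=np.cross(z,x)
    return R.from_matrix(np.stack([x,y,z],1))
def delta(pos,jaw):
    from rig import sense
    s=sense(); q=s["ee_rot"]; r=R.from_quat([q[1],q[2],q[3],q[0]])
    l=r.inv().apply(np.array(pos)-s["eef_pos"])/300; w=(r.inv()*target(jaw)).as_rotvec()/0.5
    print("t",round(s["time_s"],2),"pos",s["eef_pos"].round(1),"q",s["joints"].round(2),"F",s["force"].round(1),"grip",round(s["grip_width"],3))
    m=r.as_matrix(); print("tool x",m[:,0].round(3),"jaw deg",np.degrees(np.arctan2(m[1,2],m[0,2])).round(1),"-> linear",l.round(4),"rot",w.round(4))
E
python3 - <<'E'
from h import *
delta((451,-142,230),-11.3); delta((451,-142,230),168.7)
# crate angle from rim w/o tabs
for n,b in(("top",(165,232,275,322)),("scene",(315,105,430,180))):
    p,W=cloud(f"pics/{n}0.npz"); vv,uu=np.mgrid[:400,:640]
    s=(uu>b[0])&(uu<b[2])&(vv>b[1])&(vv<b[3])&(W[...,2]>51)&(W[...,2]<58)
    print(len(W[s]),*rect(W[s][:,:2]))
E
```

```text
t 0.15 pos [117.5 511.5 230.9] q [ 1.12  0.31  1.5  -0.    1.33 -0.22] F [-0.5  0.1 -0.1] grip 1.004
tool x [-0.    -0.001 -1.   ] jaw deg 77.1 -> linear [ 0.0044 -1.5713 -1.8741] rot [ 3.0844e+00 -1.8000e-03  1.1000e-03]
t 0.15 pos [117.5 511.5 230.9] q [ 1.12  0.31  1.5  -0.    1.33 -0.22] F [-0.5  0.1 -0.1] grip 1.004
tool x [-0.    -0.001 -1.   ] jaw deg 77.1 -> linear [ 0.0044 -1.5713 -1.8741] rot [-3.1988e+00 -1.1000e-03 -1.8000e-03]
664 [481.8 205.2] [180.2 122.3] 71.1
546 [482.1 206.8] [171.  124.3] 71.9
```

```bash
python3 -m jog '[{"linear":[0,-0.524,-0.625],"rotation":[1,0,0],"grip":85},{"linear":[0,-0.524,-0.625],"rotation":[1,0,0],"grip":85},{"linear":[0,-0.524,-0.625],"rotation":[1,0,0],"grip":85},{"linear":[0,-0.524,-0.625],"rotation":[1,0,0],"grip":85},{"linear":[0,-0.524,-0.625],"rotation":[1,0,0],"grip":85},{"linear":[0,-0.524,-0.625],"rotation":[1,0,0],"grip":85},{"linear":[0,-0.524,-0.625],"rotation":[1,0,0],"grip":85},{"linear":[0,-0.524,-0.625],"rotation":[1,0,0],"grip":85}]'
python3 -c "
from h import *
delta((451,-142,230),-11.3)"
```

```text
time_s: 0.82
eef_pos: [229.4, 292.6, 231.2]
ee_rot: [0.645, -0.289, 0.646, 0.289]
force: [-0.4, 0.3, 0.5]
grip_width: 0.997
t 0.82 pos [229.4 292.6 231.2] q [ 0.59 -0.04  1.9  -0.    1.27 -0.25] F [-0.4  0.3  0.5] grip 0.997
tool x [-0. -0. -1.] jaw deg 48.2 -> linear [ 0.0045 -1.5164 -0.5874] rot [ 2.0765e+00 -5.0000e-04  8.0000e-04]
```

```bash
python3 -m jog '[{"linear":[0,-0.76,-0.29],"rotation":[1,0,0],"grip":85},{"linear":[0,-0.76,-0.29],"rotation":[1,0,0],"grip":85},{"linear":[0,-0.76,-0.29],"rotation":[1,0,0],"grip":85},{"linear":[0,-0.76,-0.29],"rotation":[1,0,0],"grip":85},{"linear":[0,-0.76,-0.29],"rotation":[1,0,0],"grip":85},{"linear":[0,-0.76,-0.29],"rotation":[1,0,0],"grip":85},{"linear":[0,-0.76,-0.29],"rotation":[1,0,0],"grip":85},{"linear":[0,-0.76,-0.29],"rotation":[1,0,0],"grip":85}]'
python3 -c "
from h import *
delta((451,-142,230),-11.3)"
```

```text
time_s: 1.48
eef_pos: [341.9, 75.5, 231.0]
ee_rot: [0.697, -0.119, 0.697, 0.119]
force: [0.4, -0.1, 0.1]
grip_width: 0.994
t 1.48 pos [341.9  75.5 231. ] q [-0.12 -0.09  1.95 -0.    1.28 -0.46] F [ 0.4 -0.1  0.1] grip 0.994
tool x [-0.001 -0.    -1.   ] jaw deg 19.4 -> linear [ 0.0032 -0.8048  0.102 ] rot [ 1.072e+00 -1.800e-03 -1.000e-04]
```

```bash
python3 -m jog '[{"linear":[0,-0.805,0.102],"rotation":[1,0,0],"grip":85},{"linear":[0,-0.805,0.102],"rotation":[1,0,0],"grip":85},{"linear":[0,-0.805,0.102],"rotation":[1,0,0],"grip":85},{"linear":[0,-0.805,0.102],"rotation":[1,0,0],"grip":85},{"linear":[0,-0.805,0.102],"rotation":[1,0,0],"grip":85},{"linear":[0,-0.805,0.102],"rotation":[1,0,0],"grip":85},{"linear":[0,-0.805,0.102],"rotation":[1,0,0],"grip":85},{"linear":[0,-0.805,0.102],"rotation":[1,0,0],"grip":85},{"linear":[0,-0.805,0.102],"rotation":[1,0,0],"grip":85}]'
python3 - <<'E'
from h import *
from rig import *
delta((451,-142,115),-11.3)
c=calibration("wrist"); p,d=capture("wrist"); cv2.imwrite("pics/w1.png",p[:,:,::-1])
np.savez("pics/w1.npz",p=p,d=d,K=c["intrinsics"],D=c["dist"],T=c["world_from_camera"])
p,W=cloud("pics/w1.npz"); z=W[...,2]
s=(z>128)&(z<150)&(np.hypot(W[...,0]-451,W[...,1]+142)<65)
print(s.sum(),W[s].mean(0),*rect(W[s][:,:2]))
E
```

```text
time_s: 2.23
eef_pos: [451.3, -139.9, 230.7]
ee_rot: [0.704, 0.056, 0.705, -0.056]
force: [0.2, -0.1, -0.1]
grip_width: 1.0
t 2.23 pos [ 451.3 -139.9  230.7] q [-0.55  0.2   1.65 -0.    1.3  -0.39] F [ 0.2 -0.1 -0.1] grip 1.0
tool x [-0.002  0.001 -1.   ] jaw deg -9.1 -> linear [ 0.3856 -0.0073  0.0009] rot [ 0.0774 -0.0034 -0.0011]
1982 [ 450.29824325 -138.50770921  141.98758132] [ 449.5 -142.7] [110.6  12. ] 79.1
```

View pics/w1.png

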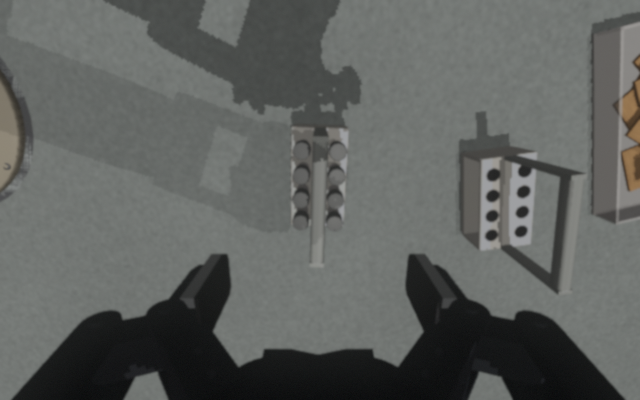

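The wrist picture shows the filled rack's bar from (318,140) to (317,262), centred between the fingers (210 to 425). The wrist, top and scene views agree to about 2 mm. Next I'll descend.

```bash
python3 -m jog '[{"linear":[0.1,-0.008,0],"rotation":[0.077,0,0],"grip":85},{"linear":[0.2,-0.008,0],"rotation":[0.077,0,0],"grip":85},{"linear":[0.3,-0.008,0],"rotation":[0.077,0,0],"grip":85},{"linear":[0.36,-0.008,0],"rotation":[0.077,0,0],"grip":85},{"linear":[0.383,-0.008,0],"rotation":[0.077,0,0],"grip":85},{"linear":[0.383,-0.008,0],"rotation":[0.077,0,0],"grip":85},{"linear":[0.383,-0.008,0],"rotation":[0.077,0,0],"grip":85}]'
python3 - <<'E'
from h import *
from rig import *
delta((450,-142,116),-11.2)
p,d=capture("scene"); cv2.imwrite("pics/s1.png",p[60:300,60:380,::-1].repeat(2,0).repeat(2,1))
E
```

```text
time_s: 2.87
eef_pos: [451.1, -141.7, 117.1]
ee_rot: [0.704, 0.069, 0.704, -0.069]
force: [-0.1, -1.0, -0.2]
grip_width: 0.993
t 2.87 pos [ 451.1 -141.7  117.1] q [-0.55  0.33  1.8  -0.    1.01 -0.36] F [-0.1 -1.  -0.2] grip 0.993
tool x [ 0. -0. -1.] jaw deg -11.2 -> linear [ 0.0037 -0.0017 -0.0034] rot [-0.0003  0.0002  0.0004]
```

View pics/s1.png

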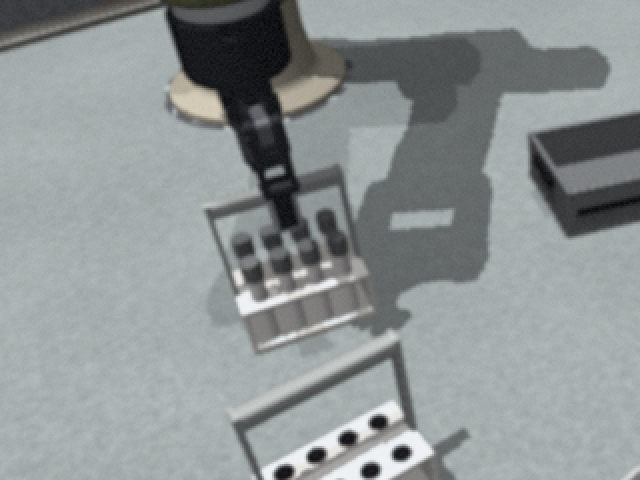

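The scene crop shows a finger in front of the bar, tip near (287,220), between the bar's ends at (210,212) and (338,178). Next I'll close.

```bash
python3 -m jog '[{"linear":[0,0,-0.003],"rotation":[0,0,0],"grip":60},{"linear":[0,0,-0.003],"rotation":[0,0,0],"grip":40},{"linear":[0,0,-0.003],"rotation":[0,0,0],"grip":25},{"linear":[0,0,-0.003],"rotation":[0,0,0],"grip":15},{"linear":[0,0,-0.003],"rotation":[0,0,0],"grip":5},{"linear":[0,0,-0.003],"rotation":[0,0,0],"grip":0},{"linear":[0,0,-0.003],"rotation":[0,0,0],"grip":0},{"linear":[0,0,-0.003],"rotation":[0,0,0],"grip":0},{"linear":[0,0,-0.003],"rotation":[0,0,0],"grip":0},{"linear":[0,0,-0.003],"rotation":[0,0,0],"grip":0},{"linear":[0,0,-0.003],"rotation":[0,0,0],"grip":0},{"linear":[0,0,-0.003],"rotation":[0,0,0],"grip":0},{"linear":[0,0,-0.003],"rotation":[0,0,0],"grip":0},{"linear":[0,0,-0.003],"rotation":[0,0,0],"grip":0}]' 70
python3 -c "
from h import *
delta((450,-142,216),-11.2)"
```

```text
time_s: 4.08
eef_pos: [450.7, -142.0, 117.7]
ee_rot: [0.704, 0.069, 0.703, -0.07]
force: [1.5, -0.5, 4.6]
grip_width: 0.124
t 4.08 pos [ 450.7 -142.   117.7] q [-0.55  0.33  1.8  -0.    1.01 -0.36] F [ 1.5 -0.5  4.6] grip 0.124
tool x [ 0.002 -0.001 -1.   ] jaw deg -11.2 -> linear [-0.3278 -0.0008 -0.0016] rot [-0.0009  0.0035  0.0017]
```

```bash
python3 -m jog '[{"linear":[-0.015,0,0],"rotation":[0,0,0],"grip":0},{"linear":[-0.04,0,0],"rotation":[0,0,0],"grip":0},{"linear":[-0.08,0,0],"rotation":[0,0,0],"grip":0},{"linear":[-0.12,0,0],"rotation":[0,0,0],"grip":0},{"linear":[-0.16,0,0],"rotation":[0,0,0],"grip":0},{"linear":[-0.2,0,0],"rotation":[0,0,0],"grip":0},{"linear":[-0.24,0,0],"rotation":[0,0,0],"grip":0},{"linear":[-0.28,0,0],"rotation":[0,0,0],"grip":0},{"linear":[-0.32,0,0],"rotation":[0,0,0],"grip":0},{"linear":[-0.32,0,0],"rotation":[0,0,0],"grip":0},{"linear":[-0.32,0,0],"rotation":[0,0,0],"grip":0},{"linear":[-0.32,0,0],"rotation":[0,0,0],"grip":0}]'
cat > look.py <<'E'
import sys
from h import *
from rig import *
n,tag=sys.argv[1:3]
c=calibration(n); p,d=capture(n); cv2.imwrite(f"pics/{tag}.png",p[:,:,::-1])
np.savez(f"pics/{tag}.npz",p=p,d=d,K=c["intrinsics"],D=c["dist"],T=c["world_from_camera"])
E
python3 look.py scene s2
python3 -c "
from h import *
delta((482,206.5,216),-18.4)"
```

```text
time_s: 5.08
eef_pos: [450.0, -141.5, 212.8]
ee_rot: [0.704, 0.069, 0.704, -0.069]
force: [-0.3, 0.3, -4.8]
grip_width: 0.129
t 5.13 pos [ 450.  -141.5  212.7] q [-0.55  0.21  1.68 -0.    1.25 -0.36] F [-0.5 -0.1 -4.9] grip 0.125
tool x [-0.  0. -1.] jaw deg -11.2 -> linear [-0.0111  1.1587 -0.1212] rot [ 2.504e-01 -8.000e-04  1.000e-04]
```

View pics/s2.png

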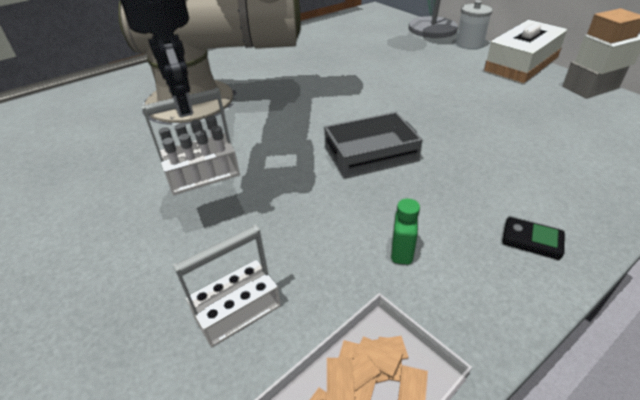

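The rack hangs upright from the gripper, at (195,140) with its shadow at (220,210). The empty rack and bottle have not moved. Next I'll carry it across.

```bash
python3 -m jog '[{"linear":[-0.005,0.02,0],"rotation":[0,0,0],"grip":0},{"linear":[-0.01,0.07,-0.01],"rotation":[0.02,0,0],"grip":0},{"linear":[-0.01,0.14,-0.02],"rotation":[0.04,0,0],"grip":0},{"linear":[-0.01,0.22,-0.02],"rotation":[0.06,0,0],"grip":0},{"linear":[-0.01,0.3,-0.03],"rotation":[0.08,0,0],"grip":0},{"linear":[-0.01,0.38,-0.04],"rotation":[0.1,0,0],"grip":0},{"linear":[-0.01,0.46,-0.05],"rotation":[0.12,0,0],"grip":0},{"linear":[-0.01,0.54,-0.055],"rotation":[0.14,0,0],"grip":0},{"linear":[-0.01,0.62,-0.065],"rotation":[0.16,0,0],"grip":0},{"linear":[-0.01,0.7,-0.075],"rotation":[0.18,0,0],"grip":0},{"linear":[-0.01,0.78,-0.08],"rotation":[0.2,0,0],"grip":0},{"linear":[-0.01,0.86,-0.09],"rotation":[0.22,0,0],"grip":0},{"linear":[-0.01,0.92,-0.095],"rotation":[0.24,0,0],"grip":0},{"linear":[-0.01,0.96,-0.1],"rotation":[0.25,0,0],"grip":0},{"linear":[-0.01,0.98,-0.1],"rotation":[0.25,0,0],"grip":0},{"linear":[-0.01,0.99,-0.1],"rotation":[0.25,0,0],"grip":0},{"linear":[-0.01,0.99,-0.1],"rotation":[0.25,0,0],"grip":0}]'
python3 -c "
from h import *
delta((482,206.5,213),-18.4)"
```

```text
time_s: 6.55
eef_pos: [478.3, 155.8, 215.4]
ee_rot: [0.698, 0.113, 0.698, -0.113]
force: [-0.5, -0.5, -5.0]
grip_width: 0.127
t 6.55 pos [478.3 155.8 215.4] q [ 0.08  0.28  1.59 -0.    1.28  0.4 ] F [-0.5 -0.5 -5. ] grip 0.127
tool x [-0.001 -0.    -1.   ] jaw deg -18.4 -> linear [ 0.0079  0.1643 -0.0414] rot [ 0.0016 -0.0017  0.0008]
```

```bash
python3 -m jog '[{"linear":[0.005,0.03,-0.01],"rotation":[0,0,0],"grip":0},{"linear":[0.01,0.08,-0.02],"rotation":[0,0,0],"grip":0},{"linear":[0.01,0.12,-0.03],"rotation":[0,0,0],"grip":0},{"linear":[0.01,0.15,-0.04],"rotation":[0,0,0],"grip":0},{"linear":[0.01,0.164,-0.041],"rotation":[0,0,0],"grip":0},{"linear":[0.01,0.164,-0.041],"rotation":[0,0,0],"grip":0},{"linear":[0.01,0.164,-0.041],"rotation":[0,0,0],"grip":0}]'
python3 look.py top t3; python3 look.py scene s3
python3 - <<'E'
from h import *
delta((482,206.5,123),-18.4)
p,W=cloud("pics/t3.npz");z=W[...,2]
s=(z>45)&(z<62)&(np.hypot(W[...,0]-482,W[...,1]-206.5)<120);print(s.sum(),*rect(W[s][:,:2]))
p,W=cloud("pics/s3.npz");z=W[...,2]
# bottom of white rack in scene view
m=(p.min(2)>150)&(np.hypot(W[...,0]-482,W[...,1]-206.5)<90)&(z>70)
X=W[m];print(len(X),X.min(0).round(),X.max(0).round(),*rect(X[:,:2]))
E
```

```text
time_s: 7.13
eef_pos: [482.1, 206.3, 212.3]
ee_rot: [0.698, 0.112, 0.698, -0.113]
force: [0.4, -0.6, -4.3]
grip_width: 0.121
t 7.23 pos [482.1 205.9 212.4] q [ 0.18  0.33  1.53 -0.    1.29  0.5 ] F [ 0.1 -0.1 -4.2] grip 0.126
tool x [-0.001 -0.    -1.   ] jaw deg -18.4 -> linear [ 0.2978  0.002  -0.0007] rot [ 0.0007 -0.0017  0.0014]
501 [474.2 185. ] [140.3 122. ] 72.0
449 [440. 146.  98.] [524. 253. 237.] [484.  204.9] [109.4  59.5] 71.7
```

View pics/s3.png

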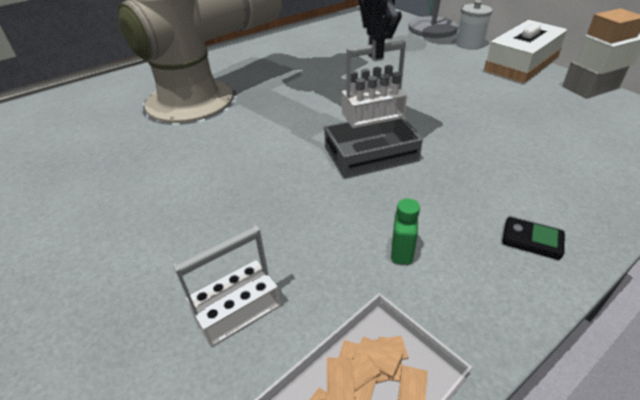

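View pics/t3.png

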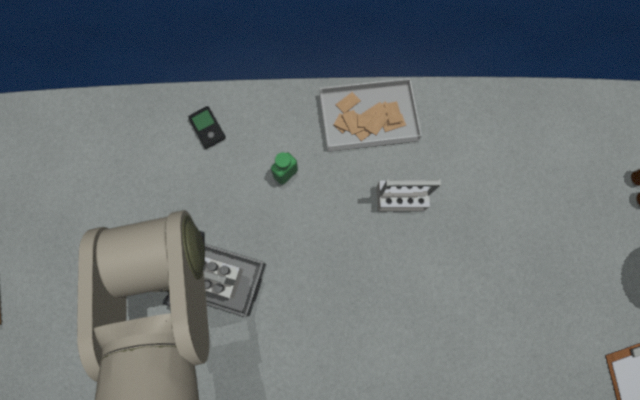

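The rack hangs over the crate at (484,205) and 71.7°, against the crate at (482,206) and about 72°. It is upright in the scene picture at (375,85). Next I'll lower it.

```bash
python3 -m jog '[{"linear":[0.02,0.002,0],"rotation":[0,0,0],"grip":0},{"linear":[0.06,0.002,0],"rotation":[0,0,0],"grip":0},{"linear":[0.1,0.002,0],"rotation":[0,0,0],"grip":0},{"linear":[0.14,0.002,0],"rotation":[0,0,0],"grip":0},{"linear":[0.18,0.002,0],"rotation":[0,0,0],"grip":0},{"linear":[0.22,0.002,0],"rotation":[0,0,0],"grip":0},{"linear":[0.25,0.002,0],"rotation":[0,0,0],"grip":0},{"linear":[0.27,0.002,0],"rotation":[0,0,0],"grip":0},{"linear":[0.28,0.002,0],"rotation":[0,0,0],"grip":0},{"linear":[0.285,0.002,0],"rotation":[0,0,0],"grip":0},{"linear":[0.285,0.002,0],"rotation":[0,0,0],"grip":0},{"linear":[0.285,0.002,0],"rotation":[0,0,0],"grip":0}]'
python3 -c "
from h import *
delta((482,206.5,122.5),-18.4)"
```

```text
time_s: 8.23
eef_pos: [482.5, 206.5, 127.3]
ee_rot: [0.698, 0.113, 0.698, -0.113]
force: [-0.3, -0.5, -3.8]
grip_width: 0.12
t 8.23 pos [482.5 206.5 127.3] q [ 0.18  0.42  1.64 -0.    1.09  0.5 ] F [-0.3 -0.5 -3.8] grip 0.12
tool x [-0. -0. -1.] jaw deg -18.4 -> linear [ 0.0161 -0.0005 -0.0015] rot [ 0.0009 -0.0001  0.0006]
```

```bash
python3 -m jog '[{"linear":[0.004,0,0],"rotation":[0,0,0],"grip":0},{"linear":[0.008,0,0],"rotation":[0,0,0],"grip":0},{"linear":[0.012,0,0],"rotation":[0,0,0],"grip":0},{"linear":[0.015,0,0],"rotation":[0,0,0],"grip":0},{"linear":[0.015,0,0],"rotation":[0,0,0],"grip":0},{"linear":[0.015,0,0],"rotation":[0,0,0],"grip":0}]'
```

```text
time_s: 8.73
eef_pos: [482.5, 206.5, 122.8]
ee_rot: [0.698, 0.113, 0.698, -0.113]
force: [0.3, 0.6, -5.2]
grip_width: 0.122
```

```bash
python3 -m jog '[{"linear":[0.003,0,0],"rotation":[0,0,0],"grip":0},{"linear":[0.003,0,0],"rotation":[0,0,0],"grip":0},{"linear":[0.003,0,0],"rotation":[0,0,0],"grip":0}]';  python3 -m jog '[{"linear":[0.003,0,0],"rotation":[0,0,0],"grip":0},{"linear":[0.003,0,0],"rotation":[0,0,0],"grip":0},{"linear":[0.003,0,0],"rotation":[0,0,0],"grip":0}]'
```

```text
time_s: 8.98
eef_pos: [482.8, 206.5, 122.6]
ee_rot: [0.698, 0.113, 0.698, -0.113]
force: [-1.0, -1.9, 4.5]
grip_width: 0.125
time_s: 9.23
eef_pos: [483.0, 206.4, 122.6]
ee_rot: [0.699, 0.113, 0.697, -0.113]
force: [-4.1, -1.4, 8.0]
grip_width: 0.129
```

There is contact with the floor at TCP z 122.6, as predicted. Next I'll open in place.

```bash
python3 -m jog '[{"linear":[0,0,0],"rotation":[0,0,0],"grip":14},{"linear":[0,0,0],"rotation":[0,0,0],"grip":18},{"linear":[0,0,0],"rotation":[0,0,0],"grip":24},{"linear":[0,0,0],"rotation":[0,0,0],"grip":32},{"linear":[0,0,0],"rotation":[0,0,0],"grip":45},{"linear":[0,0,0],"rotation":[0,0,0],"grip":60},{"linear":[0,0,0],"rotation":[0,0,0],"grip":70},{"linear":[0,0,0],"rotation":[0,0,0],"grip":70},{"linear":[0,0,0],"rotation":[0,0,0],"grip":70},{"linear":[0,0,0],"rotation":[0,0,0],"grip":70}]'
python3 look.py scene s4;python3 -c "
from h import *
delta((483,206.5,290),-18.4)"
```

```text
time_s: 10.07
eef_pos: [483.0, 206.5, 122.6]
ee_rot: [0.699, 0.113, 0.697, -0.113]
force: [-0.3, -0.2, 0.4]
grip_width: 0.817
t 10.12 pos [482.9 206.4 122.6] q [ 0.18  0.42  1.64 -0.    1.07  0.5 ] F [ 0.5 -0.2  0.6] grip 0.818
tool x [ 0.002 -0.    -1.   ] jaw deg -18.4 -> linear [-5.579e-01  4.000e-04  1.100e-03] rot [ 0.0009  0.0034 -0.0006]
```

View pics/s4.png

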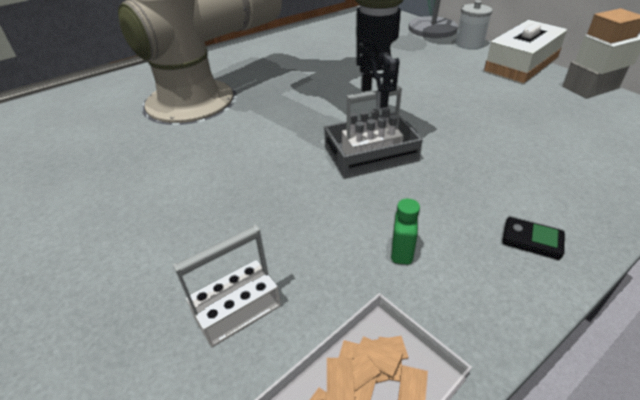

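The rack stands in the crate at (373,125), and the fingers are open on both sides of the bar near (367,90) and (388,100). Next I'll retreat straight up.

```bash
python3 -m jog '[{"linear":[-0.02,0,0],"rotation":[0,0,0],"grip":70},{"linear":[-0.06,0,0],"rotation":[0,0,0],"grip":70},{"linear":[-0.12,0,0],"rotation":[0,0,0],"grip":70},{"linear":[-0.2,0,0],"rotation":[0,0,0],"grip":70},{"linear":[-0.28,0,0],"rotation":[0,0,0],"grip":70},{"linear":[-0.36,0,0],"rotation":[0,0,0],"grip":70},{"linear":[-0.44,0,0],"rotation":[0,0,0],"grip":70},{"linear":[-0.5,0,0],"rotation":[0,0,0],"grip":70},{"linear":[-0.5,0,0],"rotation":[0,0,0],"grip":70},{"linear":[-0.5,0,0],"rotation":[0,0,0],"grip":70}]'
python3 look.py scene s5;python3 look.py wrist w5; python3 look.py top t5
python3 - <<'E'
from h import *
for n in("s5","w5","t5"):
    p,W=cloud(f"pics/{n}.npz");z=W[...,2]
    def show(k,c,r,lo,hi):
        s=(z>lo)&(z<hi)&(np.hypot(W[...,0]-c[0],W[...,1]-c[1])<r); X=W[s]
        if len(X)>20: print(n,k,len(X),"z",np.median(X[:,2]).round(1),*rect(X[:,:2]))
    show("bar",(483,206),60,135,155)
    show("empty",(654,-204),65,126,150)
    show("bottle",(720,62),30,95,115)
E
```

```text
time_s: 10.95
eef_pos: [482.8, 206.5, 273.2]
ee_rot: [0.699, 0.113, 0.697, -0.113]
force: [0.0, 0.2, -0.8]
grip_width: 0.826
s5 bar 436 z 143.3 [484.7 205.8] [111.1  15. ] 71.5
s5 empty 1222 z 140.0 [ 656.7 -202.6] [110.7  14.7] 88.9
s5 bottle 376 z 104.5 [723.2  61.3] [33.2 32.6] 80.8
w5 bar 1517 z 147.2 [481.5 205.9] [110.   11.6] 71.5
w5 bottle 875 z 105.9 [719.8  62.3] [34.  34.3] 84.8
t5 bar 292 z 146.1 [479.3 194.5] [87.1 12.4] 71.5
t5 empty 387 z 141.0 [ 653.9 -203.8] [110.5  12.7] 89.3
t5 bottle 206 z 105.0 [719.7  61.9] [32.6 32.6] 22.0
```

View pics/s5.png

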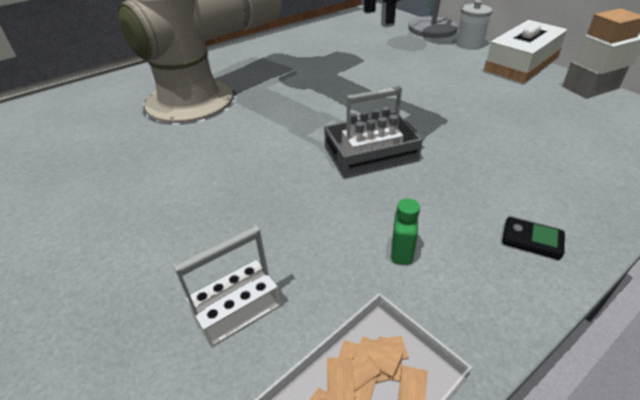

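View pics/w5.png

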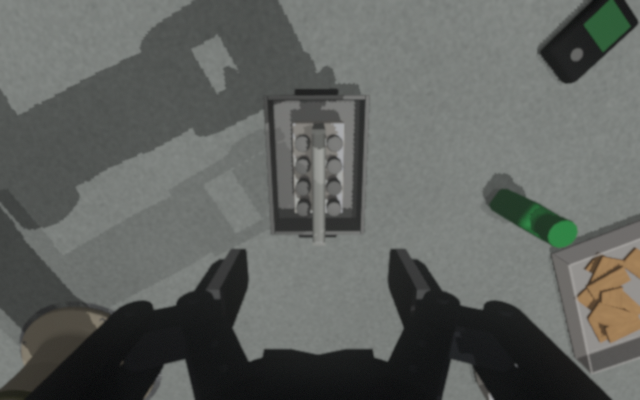

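The rack stands centred and flat in the crate: bar top at z ≈ 147 mm (142 + 5), around (318,185) in the wrist picture. The gripper is clear, so I'll hand in.

```bash
python3 -c "
from rig import *
print(finish_job())"
```

```text
the job is handed in; nothing more can be done
None
```

I gripped the filled rack by its overhead handle, lifted it about 95 mm, and carried it upright to the crate. I lowered it until it touched the crate floor, opened the fingers and pulled straight up. I handed in at about 11.1 s of the 38 s allowed, and no verdict came back.

My last checks, made after releasing the rack:

- **Filled rack:** it sits at about (482–485, 206) mm, against a crate centre of about (482, 206). Its long side is at 71.5° and the crate's is at about 72°. The bar top reads 147 mm in the wrist view and 146 mm in the top view, which matches the rack flat on the crate floor.
- **Other objects:** the empty rack and the bottle read within about 1 mm of their starting positions. The arm held about 125 mm above the handle, touching nothing.
- **Readings that disagreed:**
  - The scene camera put the bar about 3 mm further in x than the wrist view, and a median 143 mm high because it also sees the bar's side.
  - The top view's bar centre of (479, 194.5) came out short because the arm hid part of the bar, so I did not use it.

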